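# Make up the electrode kit to four

## Robot

A 6-joint arm with a two-finger parallel gripper is mounted at the origin on the work surface. World frame = base frame: x ahead of the robot, y to its left, z up, the work surface at z = 0. Lengths are in mm, angles in degrees, forces in N, time in s.
With the tool pointing down it reaches from about 350 to 850 mm from the base axis. Payload 8.1 kg.
Tool frame: the origin (TCP) lies at the very end of the fingers, on their centre line; the grasp point (between the pads) lies 19 mm behind it; z points along the fingers, y is the line along which they close (so a half turn about z gives the same grasp; the last joint's range is limited). The gripper opens to 85 mm and grips with 20 to 120 N. Pads are 22 mm wide; open, the fingers measure 114 mm over their backs; the gripper's body (76 mm by 85 mm) begins 54 mm behind the grasp point. The pads swing forward as they close: fully open they stand 13 mm farther back than shut.
Start: joints at [68.904, 7.471, 85.268, -0, 87.261, -4.893], TCP at [167.405, 576.177, 201.292] pointing down, gripper open.
Joint ranges: [-169.43, 169.43], [-51.17, 129.36], [1.28, 143.12], [-76.62, 256.62], [0, 156.53], [-152.29, 152.29]. Speed limits (degrees/s): [136.94, 136.94, 159.86, 180, 180, 180].

## Interface

Orientations are given as [roll, pitch, yaw] about the fixed x, y, z axes, in that order (R = Rz(yaw) Ry(pitch) Rx(roll)).
In Python, from bench import * gives the robot as it stands.
- The arm moves only by the tool play_rows, never from a script. Its argument "increments" is a list of rows, each a list of 3 entries, a list of its own where there are three numbers: the gripper's target within -1 to 1 (fully open at 1, half-way at 0, shut at -1), then the shift along the tool's x, y, z in mm, then the turn about the tool's z in rad. A call has 1 to 12 rows; each row shifts and turns the commanded pose from where the row before left it, along the tool's axes as they then stand; what a row does not reach is not made up. A row lasts 1/12 s, in which the tool goes at most 41.7 mm and 7.16 degrees, less where a joint would pass 70% of its speed; a pose out of reach is approached as far as the arm can. A call is refused whole if a number of a shift passes 41.7 or a number of a turn 0.125, either way. A call with a gripper value outside its range is refused whole. The fingers move at their own pace and stop on an object; "force" is the grip in N (left out, the last holds). Time passes only in rows, so rows that do not move let the fingers close. It gives the time, the measured TCP pose, the force, the opening and the grip force at its end, in the units of the state.
- sense(): the state, without advancing time (a new reading comes with each control period).
- snapshot(name): name is "side" or "top"; returns a dict with "color" (400x640x3 uint8, red, green, blue), "intrinsics" (3x3 intrinsics, pixels), "world_from_camera" (4x4, takes a point from camera to world coordinates). Camera axes: x right, y down, z forward; pixel columns grow to the right and rows downward; lengths in mm; the calibration is good to about 2 mm. A picture is of the moment at which its call begins. There is no depth.
- hand_in(): hands the job in; it is judged then, once.
Trained networks look in a picture, given as the dict that the camera call returned (one of the last four; its "shot" number tells which), for a name from the list of things; names that differ only in an ending like _2 or _b are one class to them, and where a whole thing is asked for, a point or a joint stands for the part that bears it (a point fixed in the world has none). Each returns a list of dicts, best first, with "p" (0 to 1); they miss things now and then, are a little off and sometimes report something else, mostly with a low value. They report only what shows in the picture. A call takes as long as a camera call. They do not tell look-alikes from the thing itself.
- find_in(query, picture): "xyz" ([x, y, z] in mm, in the coordinates of the camera as it stood for that picture, good to about 4 mm: the middle of the surface that is visible of it).
- regions_of(query, picture): "mask" (400x640 bool, what is visible of it).
- pinpoint(query, picture): "xyz" ([x, y, z] in mm, in the coordinates of the camera as it stood for that picture, good to about 4 mm: a listed point, or the origin of a listed thing).
The state is a dict: "time": time; "joint_pos": joint angles; "qd": joint speeds; "joint_efforts": joint torques, N m; "tool_pos": TCP position; "tcp_rot": TCP orientation; "ft_force": force on the tool from outside, world axes, zero at the start; "wrist_torque": the same for the moment, N m; "finger_gap": finger opening in mm; "grip_force": force on a finger pad.
Only numpy, scipy, OpenCV 4.12 (cv2) and the standard library are available. Lean on these libraries where they do the work, as an engineer would, in place of code of your own. Each camera call takes 0.05 s, during which the arm holds its last target. There are 200 camera calls.

## Task

Make up the kit on the narrow yellow-topped stand so that exactly four copper electrodes, and nothing else, stand upright on it, with their feet fully on its top. All other electrodes and both steel dummies belong upright on the dark mould plate: move back there any dummy that is on the stand. Let no piece fall over or drop off, and leave the green cup and the amber jar where they are.

Things in the scene. Friction and masses are not known exactly. Their poses are not given: they have to be found in the camera images.
- copper1: bright copper electrode, a turned piece like a thick pin with a foot: round foot 32 dia x 10 high, plain round stem 24 dia above it, 56 high in all, ~0.2 kg; origin at the centre of its underside, z up along the stem. Grip it by the stem, 15 to 50 above the underside. Starts upright on the plate or on the stand (their tops are level)
- copper2: bright copper electrode, a turned piece like a thick pin with a foot: round foot 32 dia x 10 high, plain round stem 24 dia above it, 56 high in all, ~0.2 kg; origin at the centre of its underside, z up along the stem. Grip it by the stem, 15 to 50 above the underside. Starts upright on the plate or on the stand (their tops are level)
- copper3: bright copper electrode, a turned piece like a thick pin with a foot: round foot 32 dia x 10 high, plain round stem 24 dia above it, 56 high in all, ~0.2 kg; origin at the centre of its underside, z up along the stem. Grip it by the stem, 15 to 50 above the underside. Starts upright on the plate or on the stand (their tops are level)
- copper4: bright copper electrode, a turned piece like a thick pin with a foot: round foot 32 dia x 10 high, plain round stem 24 dia above it, 56 high in all, ~0.2 kg; origin at the centre of its underside, z up along the stem. Grip it by the stem, 15 to 50 above the underside. Starts upright on the plate or on the stand (their tops are level)
- copper5: bright copper electrode, a turned piece like a thick pin with a foot: round foot 32 dia x 10 high, plain round stem 24 dia above it, 56 high in all, ~0.2 kg; origin at the centre of its underside, z up along the stem. Grip it by the stem, 15 to 50 above the underside. Starts upright on the plate or on the stand (their tops are level)
- steel1: silver-grey steel dummy, same shape as the electrodes, a turned piece like a thick pin with a foot: round foot 32 dia x 10 high, plain round stem 24 dia above it, 56 high in all, ~0.2 kg; origin at the centre of its underside, z up along the stem. Grip it by the stem, 15 to 50 above the underside. Starts upright on the plate or on the stand (their tops are level)
- steel2: silver-grey steel dummy, same shape as the electrodes, a turned piece like a thick pin with a foot: round foot 32 dia x 10 high, plain round stem 24 dia above it, 56 high in all, ~0.2 kg; origin at the centre of its underside, z up along the stem. Grip it by the stem, 15 to 50 above the underside. Starts upright on the plate or on the stand (their tops are level)
- plate: dark steel mould plate, the stock place, fixed, 190 (its x) x 260 (its y) x 40 high, flat top; origin at the centre of its underside, top at z = +40
- stand: narrow yellow-topped stand, fixed, 290 long (its x) x 40 wide (its y), flat top 40 above its origin; origin at the centre of its underside
- jar: amber jar with steel cap, 60 dia, 70 high; origin at the centre of its underside (bystander)
- cup: empty green plastic cup, 70 dia, 80 high; origin at the centre of its underside (bystander)
Not all that is in view belongs to the job. What is shaped like the steel1 but purple or red is not meant.

How it is judged (in metres and radians):
At the end, for the whole second after the job is handed in: Four copper electrodes on the stand (origins within 10 mm of its centre line, 140 mm of its middle lengthwise); the fifth and both steel dummies on the plate (within 90 mm in x, 125 mm in y of its centre); all upright within 0.12 rad, undersides within 6 mm of the tops, at rest (height (world z) of copper1 between 0.034 and 0.046 m and angle between each of copper1, copper2, copper3, copper4, copper5, steel1, steel2's own z axis and vertical below 0.12 rad and linear speed of each of copper1, copper2, copper3, copper4, copper5, steel1, steel2 below 0.02 m/s and height (world z) of copper2 between 0.034 and 0.046 m and height (world z) of copper3 between 0.034 and 0.046 m and height (world z) of copper4 between 0.034 and 0.046 m and height (world z) of copper5 between 0.034 and 0.046 m and height (world z) of steel1 between 0.034 and 0.046 m and height (world z) of steel2 between 0.034 and 0.046 m and x of steel1 in the frame of plate between -0.09 and 0.09 m and y of steel1 in the frame of plate between -0.125 and 0.125 m and x of steel2 in the frame of plate between -0.09 and 0.09 m and y of steel2 in the frame of plate between -0.125 and 0.125 m and (((x of copper1 in the frame of plate between -0.09 and 0.09 m and y of copper1 in the frame of plate between -0.125 and 0.125 m) and (x of copper2 in the frame of stand between -0.14 and 0.14 m and y of copper2 in the frame of stand between -0.01 and 0.01 m) and (x of copper3 in the frame of stand between -0.14 and 0.14 m and y of copper3 in the frame of stand between -0.01 and 0.01 m) and (x of copper4 in the frame of stand between -0.14 and 0.14 m and y of copper4 in the frame of stand between -0.01 and 0.01 m) and (x of copper5 in the frame of stand between -0.14 and 0.14 m and y of copper5 in the frame of stand between -0.01 and 0.01 m)) or ((x of copper2 in the frame of plate between -0.09 and 0.09 m and y of copper2 in the frame of plate between -0.125 and 0.125 m) and (x of copper1 in the frame of stand between -0.14 and 0.14 m and y of copper1 in the frame of stand between -0.01 and 0.01 m) and (x of copper3 in the frame of stand between -0.14 and 0.14 m and y of copper3 in the frame of stand between -0.01 and 0.01 m) and (x of copper4 in the frame of stand between -0.14 and 0.14 m and y of copper4 in the frame of stand between -0.01 and 0.01 m) and (x of copper5 in the frame of stand between -0.14 and 0.14 m and y of copper5 in the frame of stand between -0.01 and 0.01 m)) or ((x of copper3 in the frame of plate between -0.09 and 0.09 m and y of copper3 in the frame of plate between -0.125 and 0.125 m) and (x of copper1 in the frame of stand between -0.14 and 0.14 m and y of copper1 in the frame of stand between -0.01 and 0.01 m) and (x of copper2 in the frame of stand between -0.14 and 0.14 m and y of copper2 in the frame of stand between -0.01 and 0.01 m) and (x of copper4 in the frame of stand between -0.14 and 0.14 m and y of copper4 in the frame of stand between -0.01 and 0.01 m) and (x of copper5 in the frame of stand between -0.14 and 0.14 m and y of copper5 in the frame of stand between -0.01 and 0.01 m)) or ((x of copper4 in the frame of plate between -0.09 and 0.09 m and y of copper4 in the frame of plate between -0.125 and 0.125 m) and (x of copper1 in the frame of stand between -0.14 and 0.14 m and y of copper1 in the frame of stand between -0.01 and 0.01 m) and (x of copper2 in the frame of stand between -0.14 and 0.14 m and y of copper2 in the frame of stand between -0.01 and 0.01 m) and (x of copper3 in the frame of stand between -0.14 and 0.14 m and y of copper3 in the frame of stand between -0.01 and 0.01 m) and (x of copper5 in the frame of stand between -0.14 and 0.14 m and y of copper5 in the frame of stand between -0.01 and 0.01 m)) or ((x of copper5 in the frame of plate between -0.09 and 0.09 m and y of copper5 in the frame of plate between -0.125 and 0.125 m) and (x of copper1 in the frame of stand between -0.14 and 0.14 m and y of copper1 in the frame of stand between -0.01 and 0.01 m) and (x of copper2 in the frame of stand between -0.14 and 0.14 m and y of copper2 in the frame of stand between -0.01 and 0.01 m) and (x of copper3 in the frame of stand between -0.14 and 0.14 m and y of copper3 in the frame of stand between -0.01 and 0.01 m) and (x of copper4 in the frame of stand between -0.14 and 0.14 m and y of copper4 in the frame of stand between -0.01 and 0.01 m)))); the robot touches nothing.
It fails at once if an electrode or dummy falls over (tilts more than 0.6 rad) or drops off its support (underside lower than 25 mm) (angle between any of copper1, copper2, copper3, copper4, copper5, steel1, steel2's own z axis and vertical above 0.6 rad or height (world z) of any of copper1, copper2, copper3, copper4, copper5, steel1, steel2 below 0.025 m).
It fails at once if the cup or the jar is moved more than 30 mm (distance of any of jar, cup from where it was at the start of the episode above 0.03 m).
It also fails if it takes over 72 s, if anything falls off the work surface, if the arm or the gripper's body presses on something with over 40 N, if the wrist force passes 120 N, or if a joint passes its speed limit or range.

## Working session

There is one attempt and no reset: what is moved stays moved. The work goes in short steps, Python scripts to look and compute and a tool call to move; the robot and the scene stay as the last step left them, time stands still between calls to the robot, and variables do not carry over. Pictures are saved under pics/ and viewed, at most 10 in all, crops included, and the job is handed in when it is done.

Besides the shell and the picture viewer there is one more tool, called after "Request:" as name(argument=value, ...) on one line, values as JSON. play_rows: Moves the arm, as the interface text tells. Its arguments: {"type":"object","properties":{"increments":{"type":"array","items":{"type":"array"}},"force":{"type":"number"}},"required":["increments"]}

```bash
mkdir -p pics; cat > h.py <<'E'
from bench import *
import numpy as np, cv2
def w(s,p): return (s["world_from_camera"]@np.r_[p,1])[:3]
def proj(s,P):
    c=np.linalg.inv(s["world_from_camera"])@np.r_[P,1]; u=s["intrinsics"]@c[:3]; return u[:2]/u[2]
def ray(s,uv,z):
    d=s["world_from_camera"][:3,:3]@np.linalg.inv(s["intrinsics"])@np.r_[uv,1]; o=s["world_from_camera"][:3,3]
    return o+d*(z-o[2])/d[2]
E
python3 - <<'E'
from h import *
for n in ("top","side"):
    s=snapshot(n); cv2.imwrite(f"pics/{n}0.png",s["color"][:,:,::-1])
    print(n,s["world_from_camera"][:3,3].round())
    for q in ("copper1","steel1","plate","stand","jar","cup"):
        for d in pinpoint(q,s):
            if d["p"]>.2: P=w(s,d["xyz"]); print(q,round(d["p"],2),P.round(),proj(s,P).round())
st=sense(); print(st)
E
```

```text
top [ 445.    7. 1438.]
copper1 0.55 [483. 149.  38.] [267. 206.]
copper1 0.48 [ 568. -147.   41.] [360. 177.]
copper1 0.48 [577. 155.  38.] [264. 177.]
copper1 0.45 [492.  58.  41.] [296. 203.]
copper1 0.38 [586.  60.  42.] [294. 173.]
steel1 0.65 [ 504. -214.   -0.] [380. 197.]
steel1 0.58 [487. 218.  44.] [244. 206.]
steel1 0.54 [433. -82.   1.] [340. 220.]
steel1 0.42 [ 462. -153.   40.] [363. 211.]
plate 0.69 [531. 142.   2.] [270. 192.]
plate 0.25 [484. 222.  40.] [243. 207.]
stand 0.63 [ 548. -151.    3.] [360. 184.]
jar 0.94 [ 469. -426.    5.] [446. 207.]
cup 0.93 [516. 426.   2.] [181. 199.]
side [344. 990. 764.]
copper1 0.84 [583.  63.  38.] [280. 220.]
copper1 0.78 [ 562. -147.   38.] [305. 175.]
copper1 0.75 [486. 148.  40.] [313. 247.]
copper1 0.71 [580. 156.  37.] [271. 245.]
copper1 0.68 [491.  54.  40.] [318. 222.]
steel1 0.77 [487. 220.  38.] [307. 270.]
steel1 0.62 [430. -78.   1.] [350. 206.]
steel1 0.6 [ 501. -217.   -3.] [331. 176.]
steel1 0.55 [ 456. -151.   41.] [344. 177.]
plate 0.68 [531. 147.  -3.] [294. 259.]
stand 0.84 [ 543. -151.   -3.] [312. 187.]
jar 
[... 173 characters left out ...]
38.] [280. 220.]
{'time': 0.7, 'joint_pos': array([ 6.89031589e+01,  7.46907706e+00,  8.52643473e+01, -1.51481993e-03,
        8.72598223e+01, -4.89446542e+00]), 'qd': array([ 0.00651438,  0.05663134,  0.07568774,  0.0296562 , -0.06953344,
       -0.05631597]), 'joint_efforts': array([-3.13667870e-04, -5.69137931e+01, -5.00769997e+01, -2.68149661e-04,
        1.00156005e-03,  2.02816955e-05]), 'tool_pos': array([167.43805062, 576.21193242, 201.3471555 ]), 'tcp_rot': array([1.79993400e+02, 2.08377778e-03, 1.63797696e+02]), 'ft_force': array([ 0.07064104,  0.31614326, -0.65182475]), 'wrist_torque': array([0.01635181, 0.03007165, 0.01426365]), 'grip_force': 0.0, 'finger_gap': 85.53241028544512}
```

View pics/top0.png

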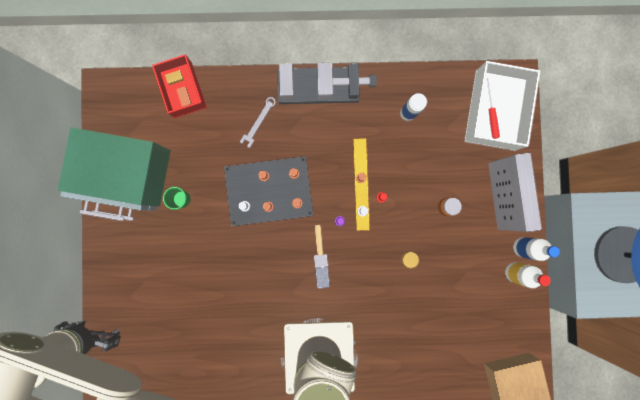

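View pics/side0.png

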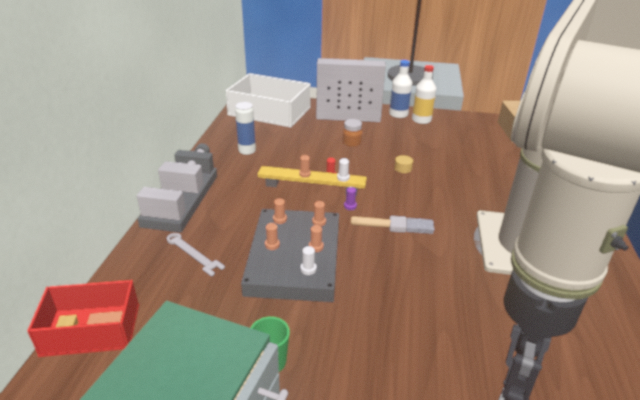

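The top view shows four copper pieces on the plate at about (264,176), (294,173), (268,206) and (297,203), with one steel at (244,206). The stand holds copper at (361,177) and steel at (363,211). The purple (340,221) and red (382,197) look-alikes stand on the table, so I won't touch them. Next I refine the positions and check a crop.

```bash
python3 - <<'E'
from h import *
for n in ("top","side"):
    s=snapshot(n); im=s["color"]; hsv=cv2.cvtColor(im,cv2.COLOR_RGB2HSV)
    m=cv2.inRange(hsv,(20,140,130),(34,255,255))
    k,l,stt,_=cv2.connectedComponentsWithStats(m); i=[j for j in range(1,k) if 330<stt[j,0]+stt[j,2]/2<380 and stt[j,1]<200] if n=="top" else [1+np.argmax(stt[1:,4])]
    i=max(i,key=lambda j:stt[j,4])
    pts=np.argwhere(l==i)[:,::-1]; W=np.array([ray(s,p,40)[:2] for p in pts],np.float32)
    print(n,stt[i],cv2.minAreaRect(W))
    for a in pts[::1][:0]: pass
    for q in("copper1","steel1","stand"):
        for d in regions_of(q,s):
            if d["p"]<.3: continue
            p=np.argwhere(d["mask"])[:,::-1]
            r=cv2.minAreaRect(p.astype(np.float32)); c=p.mean(0)
            # centroid ray at body mid height 
            print(q,round(d["p"],2),c.round(1),len(p),ray(s,c,40+(40 if n=="top" else 28) if q!="stand" else 40).round(1), np.median(im[d["mask"]],0))
    if n=="top":
        cv2.imwrite("pics/crop.png",cv2.resize(im[130:250,215:400,::-1],None,fx=4,fy=4,interpolation=3))
E
```

```text
top [355 178  14  52 499] ((484.08782958984375, -149.93325805664062), (160.9607696533203, 39.61036682128906), 0.2838941812515259)
copper1 0.58 [263.5 175.3] 88 [577.1 152.4  80. ] [208.5 134.5 105.5]
copper1 0.49 [360.6 177.8] 91 [ 562.3 -144.7   80. ] [223. 146.  99.]
copper1 0.46 [296.8 202.4] 72 [491.7  52.5  80. ] [220.5 143.  108. ]
copper1 0.41 [293.5 173. ] 84 [581.9  60.5  80. ] [209.5 136.  106.5]
steel1 0.53 [381.1 196.9] 70 [ 502.  -205.9   80. ] [236.  72.  65.]
steel1 0.47 [362.1 210.4] 78 [ 462.2 -146.4   80. ] [237.  235.5 237.5]
steel1 0.47 [243.9 205. ] 82 [488.1 213.8  80. ] [226.5 227.5 231.5]
stand 0.83 [360.5 181.7] 981 [ 553.4 -148.7   40. ] [238. 208.  83.]
side [258 166 108  22 997] ((543.9010620117188, -138.73651123046875), (290.7478332519531, 57.36705017089844), 0.2455567717552185)
copper1 0.82 [318.7 213.6] 272 [490.2  60.1  68. ] [191. 130. 102.]
copper1 0.74 [316.1 238.3] 285 [480.6 150.   68. ] [195. 134. 106.]
copper1 0.68 [304.2 166.9] 223 [ 563.  -137.4   68. ] [194. 134. 101.]
copper1 0.58 [271.4 236.6] 284 [577.  162.7  68. ] [193. 132. 104.]
copper1 0.52 [279.2 210.8] 252 [582.3  67.2  68. ] [194. 132. 102.]
steel1 0.75 [307.9 261.5] 323 [484.1 226.9  68. ] [210. 206. 207.]
steel1 0.75 [349.7 199. ] 201 [426.6 -12.4  68. ] [136.  82. 154.]
steel1 0.65 [330.4 165.8] 122 [ 495.4 -156.5   68. ] [192.  78.  67.]
steel1 0.49 [342.7 170. ] 228 [ 460.5 -141.8   68. ] [213. 206. 205.]
stand 0.69 [307.7 177.6] 1153 [ 551.9 -130.7   40. ] [230. 195. 100.]
stand 0.51 [275.6 335.5] 876 [510.2 402.   40. ] [ 83. 156.  98.]
```

View pics/crop.png

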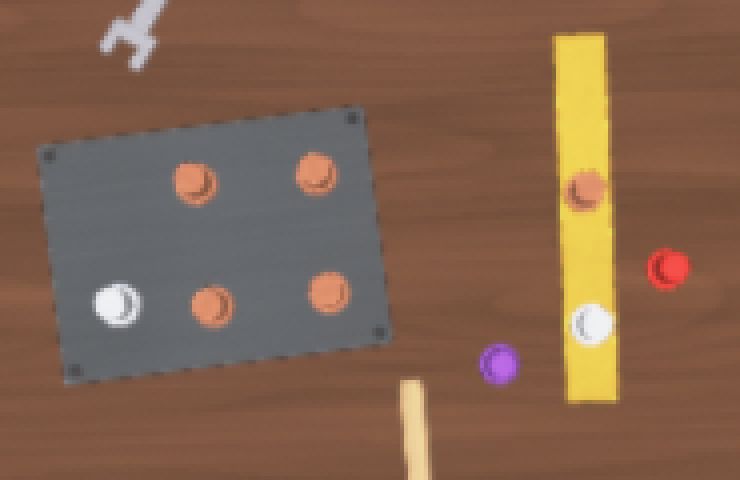

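The crop confirms it. At crop pixels, steel is at (592,325) and copper at (586,190) on the yellow stand. The four coppers are on the plate with one steel at (118,304), and purple (499,364) and red (668,268) stand off the stand. I start with the copper at world (578,155).

Request:
play_rows(increments=[[0.4, [0, 0, 0], -0.094], [0.4, [0, 0, 0], -0.094], [0.4, [0, 0, 0], -0.094], [0.4, [-12, -12, 0], 0], [0.4, [-24, -24, 0], 0], [0.4, [-26, -27, 0], 0], [0.4, [-26, -27, 0], 0], [0.4, [-26, -27, 0], 0], [0.4, [-26, -27, 0], 0], [0.4, [-26, -27, 0], 0], [0.4, [-26, -27, 0], 0], [0.4, [-26, -27, 0], 0]], force=60)

```text
time: 2.1
tool_pos: [386.2, 349.6, 201.6]
tcp_rot: [180.0, 0.0, 180.0]
ft_force: [0.7, -0.1, 0.6]
finger_gap: 60.0
grip_force: 0.0
```

```bash
python3 - <<'E'
from h import *
s=sense(); print(s["tool_pos"].round(1),s["tcp_rot"].round(2),s["time"],s["finger_gap"])
s=snapshot("top"); hsv=cv2.cvtColor(s["color"],cv2.COLOR_RGB2HSV)
m=cv2.inRange(hsv,(20,140,130),(34,255,255)); m[:130]=0;m[240:]=0;m[:,:345]=0;m[:,380:]=0
W=[]
for r in range(400):
    c=np.flatnonzero(m[r])
    if len(c)>=12: W.append(np.r_[ray(s,[(c[0]+c[-1])/2,r],40)[:2],len(c)])
W=np.array(W); print(W[[0,1,-2,-1]].round(1),np.polyfit(W[:,0],W[:,1],1))
p=np.argwhere(m)[:,::-1]; print(cv2.minAreaRect(np.array([ray(s,q,40)[:2] for q in p],np.float32)))
E
```

```text
[386.2 349.6 201.6] [1.7998e+02 3.0000e-02 1.7997e+02] 2.1 59.964727057168226
[[ 689.1 -149.4   12. ]
 [ 685.9 -149.3   12. ]
 [ 407.3 -150.4   12. ]
 [ 404.2 -150.3   12. ]] [ 4.96536606e-03 -1.52197231e+02]
((546.6090087890625, -149.50204467773438), (286.0487365722656, 39.67097473144531), 0.3546033501625061)
```

Request:
play_rows(increments=[[0.4, [-24, -24.3, 0], 0], [0.4, [-24, -24.3, 0], 0], [0.4, [-24, -24.3, 0], 0], [0.4, [-24, -24.3, 0], 0], [0.4, [-24, -24.3, 0], 0], [0.4, [-24, -24.3, 0], 0], [0.4, [-24, -24.3, 0], 0], [0.4, [-24, -24.3, 0], 0], [0.4, [0, 0, 20], 0], [0.4, [0, 0, 25], 0], [0.4, [0, 0, 25], 0], [0.4, [0, 0, 15], 0]])

```text
time: 3.15
tool_pos: [575.8, 156.0, 113.2]
tcp_rot: [-180.0, -0.2, 179.9]
ft_force: [-0.4, 0.2, -0.5]
finger_gap: 59.8
grip_force: 0.0
```

```bash
python3 - <<'E'
from h import *
s=sense(); print(s["tool_pos"].round(1))
s=snapshot("side"); cv2.imwrite("pics/a.png",cv2.resize(s["color"][120:320,180:400,::-1],None,fx=3,fy=3))
E
```

```text
[575.8 156.  113.2]
```

View pics/a.png

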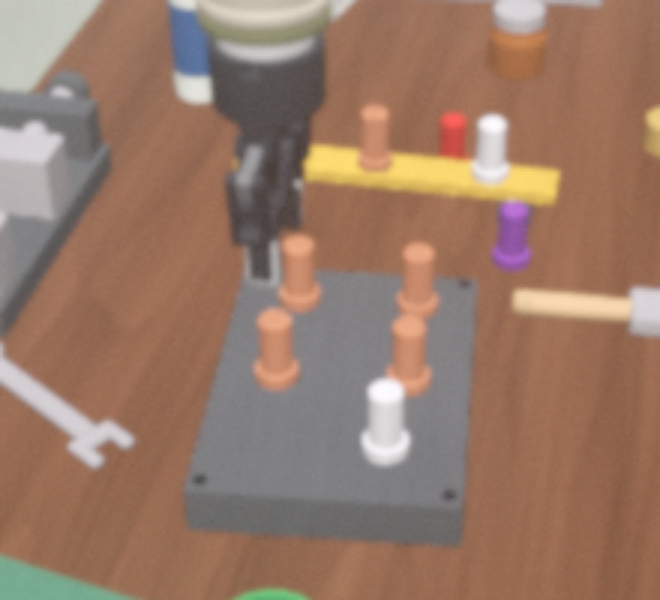

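The open gripper is above the copper at crop (275,340) and aligned with it. I descend and grip.

Request:
play_rows(increments=[[0.4, [0, 0, 15], 0], [0.4, [0, 0, 20], 0], [0.4, [0, 0, 15], 0], [0.4, [0, 0, 8], 0], [0.4, [0, 0, 0], 0], [0.4, [0, 0, 0], 0], [-1, [0, 0, 0], 0], [-1, [0, 0, 0], 0], [-1, [0, 0, 0], 0], [-1, [0, 0, 0], 0], [-1, [0, 0, 0], 0], [-1, [0, 0, 0], 0]])

```text
time: 4.2
tool_pos: [578.3, 156.8, 59.9]
tcp_rot: [180.0, 0.2, 180.0]
ft_force: [0.1, 0.3, 6.3]
finger_gap: 20.0
grip_force: 58.5
```

Request:
play_rows(increments=[[-1, [0, 0, 0], 0], [-1, [0, 0, 0], 0]])

```text
time: 4.37
tool_pos: [578.3, 156.8, 59.9]
tcp_rot: [180.0, 0.2, 180.0]
ft_force: [-0.5, 0.3, 6.3]
finger_gap: 19.7
grip_force: 58.5
```

```bash
python3 - <<'E'
from h import *
s=sense(); print(s["tool_pos"].round(1),s["ft_force"].round(1),s["wrist_torque"].round(2),s["finger_gap"])
s=snapshot("side"); cv2.imwrite("pics/b.png",cv2.resize(s["color"][160:290,220:340,::-1],None,fx=4,fy=4))
print(proj(s,np.r_[578,156,60]),[proj(s,w(s,d["xyz"])).round() for d in pinpoint("copper1",s) if d["p"]>.3],[w(s,d["xyz"]).round() for d in pinpoint("copper1",s) if d["p"]>.3])
E
```

```text
[578.3 156.8  59.9] [-0.5  0.3  6.3] [ 0.12  0.09 -0.01] 19.741040691739663
[271.82454806 237.45723847] [array([280., 219.]), array([319., 221.]), array([304., 174.]), array([314., 246.]), array([271., 246.])] [array([583.,  61.,  39.]), array([491.,  49.,  39.]), array([ 565., -148.,   38.]), array([485., 146.,  42.]), array([579., 157.,  37.])]
```

View pics/b.png

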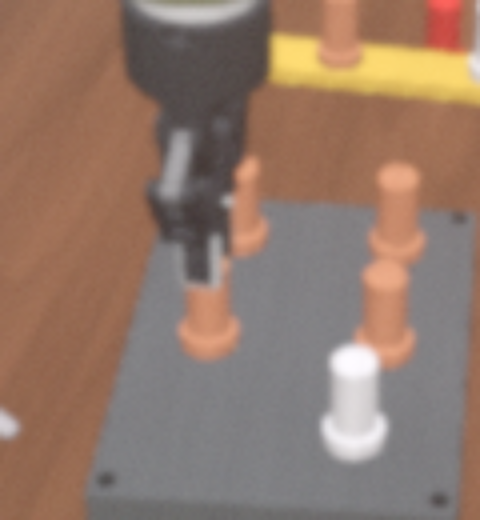

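The grip is centred on the stem at crop (208,290). I lift it and carry it to (660,-150).

Request:
play_rows(increments=[[-1, [0, 0, -5], 0], [-1, [0, 0, -10], 0], [-1, [0, 0, -20], 0], [-1, [0, 0, -25], 0], [-1, [0, 0, -20], 0], [-1, [0, 0, -10], 0], [-1, [-2, -8, 0], 0], [-1, [-5, -16, 0], 0], [-1, [-6, -22, 0], 0], [-1, [-7, -26, 0], 0], [-1, [-7, -26, 0], 0], [-1, [-7, -26, 0], 0]])

```text
time: 5.52
tool_pos: [610.0, 30.7, 146.3]
tcp_rot: [-180.0, -0.2, 180.0]
ft_force: [0.3, 0.0, -1.8]
finger_gap: 19.7
grip_force: 58.9
```

Request:
play_rows(increments=[[-1, [-7, -26, 0], 0], [-1, [-7, -26, 0], 0], [-1, [-7, -26, 0], 0], [-1, [-7, -26, 0], 0], [-1, [-7, -26, 0], 0], [-1, [-6, -22, 0], 0], [-1, [-6, -18, 0], 0], [-1, [-2, -10, 0], 0], [-1, [0, -2.8, 0], 0], [-1, [0, 0, 0], 0], [-1, [0, 0, 0], 0]])

```text
time: 6.43
tool_pos: [659.3, -149.5, 147.6]
tcp_rot: [180.0, -0.1, 180.0]
ft_force: [-0.1, -0.2, -2.2]
finger_gap: 19.9
grip_force: 58.9
```

Request:
play_rows(increments=[[-1, [0, 0, 10], 0], [-1, [0, 0, 20], 0], [-1, [0, 0, 22], 0], [-1, [0, 0, 18], 0], [-1, [0, 0, 8], 0], [-1, [0, 0, 4], 0], [-1, [0, 0, 2], 0], [-1, [0, 0, 1], 0], [-1, [0, 0, 1], 0], [-1, [0, 0, 1], 0], [-1, [0, 0, 0], 0], [-1, [0, 0, 0], 0]])

```text
time: 7.43
tool_pos: [660.2, -150.6, 62.0]
tcp_rot: [-180.0, 0.1, 180.0]
ft_force: [1.3, 1.1, -2.2]
finger_gap: 19.5
grip_force: 58.9
```

Request:
play_rows(increments=[[-1, [0, 0, 1], 0], [-1, [0, 0, 1], 0], [-1, [0, 0, 0], 0], [-1, [0, 0, 0], 0]])

```text
time: 7.77
tool_pos: [660.3, -150.5, 60.1]
tcp_rot: [-180.0, 0.1, 180.0]
ft_force: [0.1, -0.3, 2.2]
finger_gap: 19.7
grip_force: 59.6
```

Request:
play_rows(increments=[[0.4, [0, 0, 0], 0], [0.4, [0, 0, 0], 0], [0.4, [0, 0, 0], 0], [0.4, [0, 0, 0], 0], [0.4, [0, 0, -10], 0], [0.4, [0, 0, -20], 0], [0.4, [0, 0, -25], 0], [0.4, [0, 0, -20], 0], [0.4, [15, 0, 0], 0], [0.4, [25, 0, 0], 0], [0.4, [30, 0, 0], 0], [0.4, [30, 0, 0], 0]])

```text
time: 8.77
tool_pos: [559.1, -150.3, 135.1]
tcp_rot: [-180.0, 0.1, 180.0]
ft_force: [-0.7, -0.8, 0.1]
finger_gap: 59.6
grip_force: 0.0
```

Request:
play_rows(increments=[[0.4, [30, 0, 0], 0], [0.4, [30, 0, 0], 0], [0.4, [25, 0, 0], 0], [0.4, [15, -0.5, 0], 0], [0.4, [0, 0, 0], 0], [0.4, [0, 0, 20], 0], [0.4, [0, 0, 10], 0], [0.4, [0, 0, 0], 0]])

```text
time: 9.43
tool_pos: [458.7, -150.0, 102.1]
tcp_rot: [179.9, -0.2, 180.0]
ft_force: [-0.4, -0.2, -0.7]
finger_gap: 60.0
grip_force: 0.0
```

```bash
python3 - <<'E'
from h import *
s=sense(); print(s["tool_pos"].round(1),s["finger_gap"])
s=snapshot("side"); im=s["color"][120:270,230:400,::-1]; cv2.imwrite("pics/c.png",cv2.resize(im,None,fx=4,fy=4))
for q in ("copper1","steel1"): print([w(s,d["xyz"]).round() for d in pinpoint(q,s) if d["p"]>.3])
E
```

```text
[ 458.7 -150.   102.1] 60.03449082564547
[array([583.,  63.,  37.]), array([493.,  51.,  41.]), array([482., 145.,  39.]), array([ 565., -147.,   38.]), array([ 657., -150.,   35.])]
[array([488., 222.,  35.]), array([ 457., -150.,   38.]), array([ 502., -220.,   -6.]), array([430., -78.,  -2.])]
```

View pics/c.png

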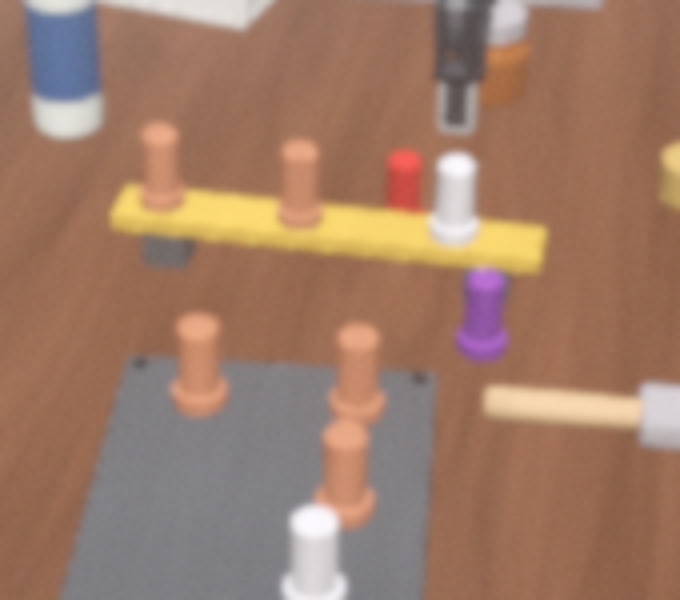

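The copper stands upright on the stand at crop (162,170), and the gripper is over the steel at crop (456,195). I descend and grip the steel.

Request:
play_rows(increments=[[0.4, [0, 0, 15], 0], [0.4, [0, 0, 18], 0], [0.4, [0, 0, 10], 0], [0.4, [0, 0, 0], 0], [0.4, [0, 0, 0], 0], [-1, [0, 0, 0], 0], [-1, [0, 0, 0], 0], [-1, [0, 0, 0], 0], [-1, [0, 0, 0], 0], [-1, [0, 0, 0], 0], [-1, [0, 0, 0], 0], [-1, [0, 0, 0], 0]])

```text
time: 10.58
tool_pos: [460.8, -150.9, 62.6]
tcp_rot: [-180.0, 0.1, 180.0]
ft_force: [0.3, 1.7, 6.4]
finger_gap: 18.4
grip_force: 57.2
```

Request:
play_rows(increments=[[-1, [0, 0, -5], 0], [-1, [0, 0, -10], 0], [-1, [0, 0, -20], 0], [-1, [0, 0, -25], 0], [-1, [0, 0, -20], 0], [-1, [0, 0, -10], 0], [-1, [-3, 8, 0], 0], [-1, [-6, 16, 0], 0], [-1, [-9, 22, 0], 0], [-1, [-10, 26, 0], 0], [-1, [-10, 26, 0], 0], [-1, [-10, 26, 0], 0]])

```text
time: 11.58
tool_pos: [507.3, -24.9, 149.6]
tcp_rot: [180.0, -0.1, 179.9]
ft_force: [0.4, -1.1, -2.7]
finger_gap: 18.2
grip_force: 56.8
```

Request:
play_rows(increments=[[-1, [-10, 26, 0], 0], [-1, [-10, 26, 0], 0], [-1, [-10, 26, 0], 0], [-1, [-10, 26, 0], 0], [-1, [-10, 26, 0], 0], [-1, [-8, 22, 0], 0], [-1, [-6, 18, 0], 0], [-1, [-4, 10, 0], 0], [-1, [-1, 2, 0], 0], [-1, [0, 0, 0], 0], [-1, [0, 0, 0], 0]])

```text
time: 12.5
tool_pos: [576.5, 154.3, 150.6]
tcp_rot: [-180.0, -0.1, 179.9]
ft_force: [-0.5, -0.0, -2.2]
finger_gap: 18.2
grip_force: 56.8
```

Request:
play_rows(increments=[[-1, [0, 0, 10], 0], [-1, [0, 0, 20], 0], [-1, [0, 0, 22], 0], [-1, [0, 0, 18], 0], [-1, [0, 0, 8], 0], [-1, [0, 0, 4], 0], [-1, [0, 0, 2], 0], [-1, [0, 0, 1], 0], [-1, [0, 0, 1], 0], [-1, [0, 0, 1], 0], [-1, [0, 0, 0], 0], [-1, [0, 0, 0], 0]])

```text
time: 13.5
tool_pos: [577.5, 155.3, 64.9]
tcp_rot: [180.0, 0.1, 180.0]
ft_force: [-0.1, 1.0, -2.6]
finger_gap: 18.1
grip_force: 56.8
```

Request:
play_rows(increments=[[-1, [0, 0, 1], 0], [-1, [0, 0, 1], 0], [-1, [0, 0, 0], 0], [-1, [0, 0, 0], 0]])

```text
time: 13.83
tool_pos: [577.5, 155.3, 62.8]
tcp_rot: [180.0, 0.1, 180.0]
ft_force: [-0.4, 1.2, 0.7]
finger_gap: 18.0
grip_force: 57.9
```

Request:
play_rows(increments=[[0.4, [0, 0, 0], 0], [0.4, [0, 0, 0], 0], [0.4, [0, 0, 0], 0], [0.4, [0, 0, 0], 0], [0.4, [0, 0, -10], 0], [0.4, [0, 0, -20], 0], [0.4, [0, 0, -25], 0], [0.4, [0, 0, -10], 0], [0.4, [-1, -15, 0], 0], [0.4, [-2, -24, 0], 0], [0.4, [-2, -24, 0], 0], [0.4, [-1, -20, 0], 0]])

```text
time: 14.83
tool_pos: [583.3, 71.0, 127.8]
tcp_rot: [-180.0, 0.0, 180.0]
ft_force: [-0.7, 0.7, -0.1]
finger_gap: 59.8
grip_force: 0.0
```

Request:
play_rows(increments=[[0.4, [0, -10, 0], 0], [0.4, [0, 0, 10], 0], [0.4, [0, 0, 20], 0], [0.4, [0, 0, 22], 0], [0.4, [0, 0, 18], 0], [0.4, [0, 0, 0], 0], [0.4, [0, 0, 0], 0], [-1, [0, 0, 0], 0], [-1, [0, 0, 0], 0], [-1, [0, 0, 0], 0], [-1, [0, 0, 0], 0], [-1, [0, 0, 0], 0]])

```text
time: 15.83
tool_pos: [584.5, 62.5, 59.3]
tcp_rot: [180.0, 0.2, 180.0]
ft_force: [0.4, 1.5, 6.5]
finger_gap: 19.8
grip_force: 58.5
```

Request:
play_rows(increments=[[-1, [0, 0, -5], 0], [-1, [0, 0, -10], 0], [-1, [0, 0, -20], 0], [-1, [0, 0, -25], 0], [-1, [0, 0, -20], 0], [-1, [0, 0, -10], 0], [-1, [3, -8, 0], 0], [-1, [6, -16, 0], 0], [-1, [8, -22, 0], 0], [-1, [10, -26, 0], 0], [-1, [10, -26, 0], 0], [-1, [10, -26, 0], 0]])

```text
time: 16.83
tool_pos: [533.9, -63.1, 145.4]
tcp_rot: [180.0, -0.2, 180.0]
ft_force: [0.5, -0.3, -0.9]
finger_gap: 19.9
grip_force: 58.9
```

Request:
play_rows(increments=[[-1, [10, -26, 0], 0], [-1, [8, -22, 0], 0], [-1, [6, -18, 0], 0], [-1, [5, -12, 0], 0], [-1, [3.5, -9, 0], 0], [-1, [0, -1.5, 0], 0], [-1, [0, 0, 0], 0], [-1, [0, 0, 0], 0]])

```text
time: 17.5
tool_pos: [503.5, -149.6, 147.1]
tcp_rot: [180.0, -0.0, 180.0]
ft_force: [-0.7, -0.6, -2.0]
finger_gap: 19.5
grip_force: 58.9
```

Request:
play_rows(increments=[[-1, [0, 0, 10], 0], [-1, [0, 0, 20], 0], [-1, [0, 0, 22], 0], [-1, [0, 0, 18], 0], [-1, [0, 0, 8], 0], [-1, [0, 0, 4], 0], [-1, [0, 0, 2], 0], [-1, [0, 0, 1], 0], [-1, [0, 0, 1], 0], [-1, [0, 0, 1], 0], [-1, [0, 0, 0], 0], [-1, [0, 0, 0], 0]])

```text
time: 18.5
tool_pos: [503.7, -150.5, 60.9]
tcp_rot: [-180.0, 0.1, 180.0]
ft_force: [-0.3, -0.1, -1.7]
finger_gap: 19.8
grip_force: 58.9
```

Request:
play_rows(increments=[[-1, [0, 0, 1], 0], [-1, [0, 0, 0.5], 0], [-1, [0, 0, 0], 0], [0.4, [0, 0, 0], 0], [0.4, [0, 0, 0], 0], [0.4, [0, 0, 0], 0], [0.4, [0, 0, 0], 0], [0.4, [0, 0, -10], 0], [0.4, [0, 0, -20], 0], [0.4, [0, 0, -25], 0], [0.4, [0, 0, -10], 0], [0.4, [0, 0, 0], 0]])

```text
time: 19.5
tool_pos: [505.7, -151.3, 127.8]
tcp_rot: [-179.9, 0.3, 180.0]
ft_force: [-0.0, 0.6, 0.3]
finger_gap: 59.8
grip_force: 0.0
```

Request:
play_rows(increments=[[0.4, [1, 15, 0], 0], [0.4, [2, 25, 0], 0], [0.4, [2, 30, 0], 0], [0.4, [2, 30, 0], 0], [0.4, [2, 30, 0], 0], [0.4, [2, 30, 0], 0], [0.4, [1, 25, 0], 0], [0.4, [0, 15, 0], 0], [0.4, [0, 5, 0], 0], [0.4, [0, 0, 0], 0]])

```text
time: 20.33
tool_pos: [490.9, 55.6, 122.8]
tcp_rot: [180.0, -0.1, -179.9]
ft_force: [-0.4, 0.7, -0.1]
finger_gap: 60.1
grip_force: 0.0
```

```bash
python3 - <<'E'
from h import *
s=sense(); print(s["tool_pos"].round(1),s["finger_gap"])
s=snapshot("side")
for q in ("copper1","steel1"): print([w(s,d["xyz"]).round() for d in pinpoint(q,s) if d["p"]>.3])
E
```

```text
[490.9  55.6 122.8] 60.105190665615396
[array([ 565., -149.,   38.]), array([483., 147.,  39.]), array([ 659., -150.,   33.]), array([489.,  53.,  40.]), array([ 502., -153.,   35.])]
[array([489., 220.,  35.]), array([575., 157.,  37.]), array([428., -75.,  -1.]), array([ 500., -218.,   -5.])]
```

Request:
play_rows(increments=[[0.4, [0, 0, 15], 0], [0.4, [0, 0, 20], 0], [0.4, [0, 0, 20], 0], [0.4, [0, 0, 10], 0], [0.4, [0, 0, 0], 0], [0.4, [0, 0, 0], 0], [-1, [0, 0, 0], 0], [-1, [0, 0, 0], 0], [-1, [0, 0, 0], 0], [-1, [0, 0, 0], 0], [-1, [0, 0, 0], 0], [-1, [0, 0, 0], 0]])

```text
time: 21.48
tool_pos: [492.8, 54.9, 60.3]
tcp_rot: [180.0, 0.2, 180.0]
ft_force: [-0.7, 0.3, 6.1]
finger_gap: 19.7
grip_force: 58.5
```

Request:
play_rows(increments=[[-1, [0, 0, -5], 0], [-1, [0, 0, -10], 0], [-1, [0, 0, -20], 0], [-1, [0, 0, -25], 0], [-1, [0, 0, -20], 0], [-1, [0, 0, -10], 0], [-1, [2, -8, 0], 0], [-1, [4, -16, 0], 0], [-1, [5, -22, 0], 0], [-1, [6, -26, 0], 0], [-1, [6, -26, 0], 0], [-1, [6, -26, 0], 0]])

```text
time: 22.48
tool_pos: [460.7, -70.5, 147.1]
tcp_rot: [180.0, -0.1, 180.0]
ft_force: [0.7, -0.0, -1.8]
finger_gap: 19.2
grip_force: 58.9
```

Request:
play_rows(increments=[[-1, [6, -26, 0], 0], [-1, [5, -22, 0], 0], [-1, [4, -16, 0], 0], [-1, [3, -10, 0], 0], [-1, [1, -6, 0], 0], [-1, [0, -1, 0], 0], [-1, [0, 0, 0], 0], [-1, [0, 0, 0], 0]])

```text
time: 23.15
tool_pos: [443.4, -149.5, 148.5]
tcp_rot: [180.0, -0.0, 180.0]
ft_force: [0.1, 0.3, -1.7]
finger_gap: 19.5
grip_force: 58.9
```

Request:
play_rows(increments=[[-1, [0, 0, 10], 0], [-1, [0, 0, 20], 0], [-1, [0, 0, 22], 0], [-1, [0, 0, 18], 0], [-1, [0, 0, 8], 0], [-1, [0, 0, 4], 0], [-1, [0, 0, 2], 0], [-1, [0, 0, 1], 0], [-1, [0, 0, 1], 0], [-1, [0, 0, 1], 0], [-1, [0, 0, 0], 0], [-1, [0, 0, 0], 0]])

```text
time: 24.15
tool_pos: [443.7, -150.4, 62.3]
tcp_rot: [-180.0, 0.0, 180.0]
ft_force: [-0.5, 0.3, -3.1]
finger_gap: 19.7
grip_force: 58.9
```

Request:
play_rows(increments=[[-1, [0, 0, 1], 0], [-1, [0, 0, 1], 0], [-1, [0, 0, 0], 0], [0.4, [0, 0, 0], 0], [0.4, [0, 0, 0], 0], [0.4, [0, 0, 0], 0], [0.4, [0, 0, 0], 0], [0.4, [0, 0, -10], 0], [0.4, [0, 0, -20], 0], [0.4, [0, 0, -25], 0], [0.4, [0, 0, -30], 0], [0.4, [0, 0, -30], 0]])

```text
time: 25.15
tool_pos: [442.8, -150.0, 176.4]
tcp_rot: [180.0, -0.0, 180.0]
ft_force: [0.4, -1.2, 0.4]
finger_gap: 59.9
grip_force: 0.0
```

Request:
play_rows(increments=[[0.4, [0, 15, -30], 0], [0.4, [0, 25, -10], 0], [0.4, [0, 25, 0], 0], [0.4, [0, 25, 0], 0], [0.4, [0, 10, 0], 0], [0.4, [0, 0, 0], 0], [0.4, [0, 0, 0], 0]])

```text
time: 25.73
tool_pos: [443.4, -50.3, 215.1]
tcp_rot: [-180.0, 0.0, -180.0]
ft_force: [0.5, -0.0, 0.5]
finger_gap: 60.0
grip_force: 0.0
```

```bash
python3 - <<'E'
from h import *
s=sense(); print(s["tool_pos"].round(1),s["ft_force"].round(1))
for n in ("top","side"):
    s=snapshot(n)
    for q in ("copper1","steel1","cup","jar"): print(n,q,[w(s,d["xyz"]).round() for d in pinpoint(q,s) if d["p"]>.3])
cv2.imwrite("pics/end.png",cv2.resize(s["color"][120:300,220:410,::-1],None,fx=3,fy=3))
E
```

```text
[443.4 -50.3 215.1] [ 0.5 -0.   0.5]
top copper1 [array([ 658., -150.,   41.]), array([ 567., -149.,   42.]), array([484., 148.,  38.])]
top steel1 [array([ 503., -216.,   -1.]), array([486., 221.,  39.]), array([579., 155.,  43.])]
top cup [array([518., 425.,  -1.])]
top jar [array([ 469., -426.,    4.]), array([ 660., -153.,   41.]), array([488., 217.,  44.])]
side copper1 [array([481., 145.,  37.]), array([ 441., -151.,   40.]), array([ 562., -145.,   37.]), array([ 501., -151.,   40.]), array([ 661., -153.,   39.])]
side steel1 [array([487., 221.,  37.]), array([574., 159.,  38.]), array([430., -79.,  -1.]), array([ 501., -218.,   -2.])]
side cup [array([515., 426.,  -3.])]
side jar [array([ 472., -425.,    1.])]
```

View pics/end.png

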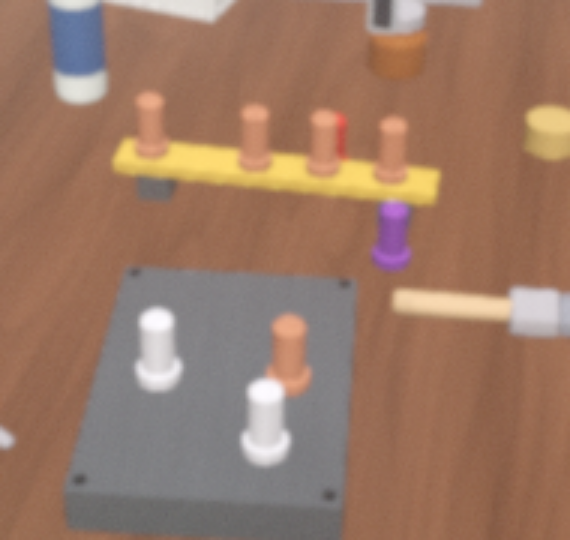

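Four coppers stand on the stand at crop (150,125), (255,137), (325,142) and (392,150). The plate holds both steels at (158,350) and (265,420) and one copper at (290,355). All are upright.

```bash
python3 -c "
from bench import *
print(hand_in())"
```

```text
the job is handed in; nothing more can be done
None
```

I handed the job in at about 26 s, and the final pictures show four copper electrodes upright on the stand, with the fifth and both steel dummies upright on the plate and the cup and jar unmoved; hand-in returned no verdict.

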